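# Lift a jar lid to the date coder and hold it

## Robot

A 6-joint arm with a two-finger parallel gripper is mounted at the origin on the work surface. World frame = base frame: x ahead of the robot, y to its left, z up, the work surface at z = 0. Lengths are in m, angles in rad, forces in N, time in s.
With the tool pointing down it reaches from about 0.35 to 0.85 m from the base axis. Payload 8.1 kg.
Tool frame: the origin (TCP) lies at the centre of the arm's flange, where the gripper is bolted on; the fingertips stand robot.finger_overhang ahead of it and the grasp point (between the pads) lies 155 mm ahead of it (robot.finger_overhang is the distance from the TCP to the fingertips, in m); z points along the fingers, y is the direction in which the jaws open and shut (so a half turn about z gives the same grasp; the last joint's range is limited). The gripper opens to 85 mm and grips with 20 to 120 N. Pads are 22 mm wide; open, the fingers measure 114 mm over their backs; the gripper's body (76 mm by 85 mm) begins 54 mm behind the grasp point. The pads swing forward as they close: fully open they stand 13 mm farther back than shut.
Start: joints at [-1.415, 0.13, 1.488, -0, 1.523, -0.085], TCP at [0.143, -0.583, 0.405] pointing down, gripper open.
Joint ranges: [-2.96, 2.96], [-0.89, 2.26], [0.02, 2.5], [-1.34, 4.48], [0, 2.73], [-2.66, 2.66]. Speed limits (rad/s): [2.39, 2.39, 2.79, 3.14, 3.14, 3.14].

## Interface

Orientations are given as a rotation vector (axis times angle).
In Python, from bench import robot gives the robot as it stands.
- The arm moves only by the tool drive_tool, never from a script. Its argument "plan" is a list of rows, each an object with "fingers": the opening, from 0 (shut) to 1 (fully open); "delta_pos": the shift along the tool's x, y, z in m, a list of three; "angular": the turn, a rotation vector about the tool's x, y, z in degrees, a list of three. In form: [{"fingers": fingers, "delta_pos": [tx, ty, tz], "angular": [rx, ry, rz]}, ...]. A call has 1 to 12 rows; each row is the pose to reach, as a shift and turn from the pose measured when the call began, along the tool's axes at that moment; what a row does not reach only later rows make up. A row lasts 1/12 s, in which the tool goes at most 41.7 mm and 7.16 degrees, less where a joint would pass 70% of its speed; a pose out of reach is approached as far as the arm can. A call with a gripper value outside its range is refused whole. The fingers move at their own pace and stop on an object; "squeeze" is the grip in N (left out, the last holds). Time passes only in rows, so rows that repeat a pose let the fingers close. It gives the time, the measured TCP pose, the force and the opening at its end, in the units of the state.
- robot.sense(): the state, without advancing time (a new reading comes with each control period).
- robot.grab_frame(name): name is "side" or "top" or "wrist"; returns a dict with "color" (384x512x3 uint8, red, green, blue), "intrinsics" (3x3 intrinsics, pixels), "camera_from_world" (4x4, takes a point from world to camera coordinates). Camera axes: x right, y up, looking along -z (the intrinsics and any distortion apply to the point x, -y, -z); pixel columns grow to the right and rows downward; lengths in m; the calibration is good to about 2 mm. The wrist camera is an equidistant fisheye: a pixel r from the principal point sees the ray r / f radians off the axis. A picture is of the moment at which its call begins. There is no depth.
- robot.close_job(): hands the job in, once; it reports no verdict.
The state is a dict: "t": time; "joint_positions": joint angles; "joint_velocities": joint speeds; "effort": joint torques, N m; "position": TCP position; "tcp_rot": TCP orientation; "force": force on the tool from outside, world axes, zero at the start; "torque": the same for the moment, N m; "width": finger opening in m.
Only numpy, scipy, OpenCV 4.12 (cv2) and the standard library are available. Lean on these libraries where they do the work, as an engineer would, in place of code of your own. Each camera call takes 0.05 s, during which the arm holds its last target. There are 200 camera calls.

## Task

Set the blue jar lid, rim down, into the round pocket on top of the lid date coder without dropping it in, and let go of it while the lever is still down. Then swing the red-handled cam lever to its highest lift point, where it stands straight up (beyond that the pocket sinks again), and finish with the gripper still holding it there, because its spring pulls it back if you let go; leave the other things on the counter where they are.

Things in the scene. Friction and masses are not known exactly. Their poses are not given: they have to be found in the camera images.
- blue_lid: Blue screw lid of a jar: round cap 54 mm across, 28 mm tall, closed flat top, hollow below (wall 3 mm), about 30 g. Starts lying rim down on the counter. Origin at the centre of its rim (underside); z points out of the closed top. Grip it across its outside with the fingertips 8 mm or more above the rim, to clear the pocket's wall.
- coder: Lid date coder, fixed on the counter, yaw varies: grey base 250 x 130 x 14 mm, two dark cheeks, a camshaft between them, a white printing head. Origin on the counter straight below the pocket's centre; x points from the pocket to the head, y runs along the camshaft, z is up; the lever is on the -y side. Either side of the pocket along y is free for fingers.
- pocket (a point): Centre of the floor of the round aluminium pocket (nest) on top of the coder: 62 mm inner diameter, wall 7 mm high above the floor and 4 mm thick, open upward. The floor is about 97 mm above the counter with the lever down and about 14 mm higher at the cam's highest point. The seated lid stands 21 mm above the pocket's wall.
- shaft (a point): Point on the camshaft's axis straight in line with the middle of the red handle bar: x = 0, y = -98 mm, z = 60 mm in the coder's frame. The bar circles it at 100 mm radius, in the coder's x-z plane.
- nozzle (a point): Tip of the black nozzle of the white printing head, 61.5 mm to +x of the pocket's axis, 124 mm above the counter. The head behind it is 76 mm wide, its near face 67 mm from the axis, its top 152 mm above the counter.
- handle (a point): Lever with its red handle bar, a round bar 16 mm thick, 74 mm long, parallel to the coder's y axis. The point is the middle of the bar, 100 mm from the shaft axis; the steel lever arm joins the bar 42 mm from there, on the coder's side. Can be gripped from above with fingers closing along the coder's x; the bar turns between the fingers as the lever swings.
- cam (a joint): Lever angle, rad. 0: at rest on the lower stop, lever to the coder's -x and 0.27 above level, bar 87 mm above the counter. Grows as the handle swings up and over to +x. 1.30: lever straight up, bar 160 mm high above the shaft, the highest lift; beyond it the pocket sinks. Upper stop 2.1. A spring pulls it back to 0 (at the handle about 4 N at rest, 5 N at the highest point).
- nest (a joint): Lift of the pocket by the cam in m: 0 with the lever down, at most about 0.0139 when the lever stands straight up.
- white_lid: Bystander: a white lid of the same size lying rim up. Origin at the centre of its underside.
- green_lid: Bystander: a green lid of the same size lying rim up. Origin at the centre of its underside.
- spice_jar: Bystander: clear jar with blue cap, 72 mm wide, 120 mm tall. Origin at the centre of its underside.
- bowl: Bystander: black bowl, 130 mm wide, 55 mm tall. Origin at the centre of its underside.
- mug: Bystander: white mug, 80 mm wide, 90 mm tall. Origin at the centre of its underside.
- spoon: Bystander: spoon lying on the counter between the robot and the coder. Origin at about its middle.
- sauce_bottle: Bystander: red sauce bottle with yellow cap, 60 mm wide, 180 mm tall. Origin at the centre of its underside.

How it is judged:
By the outcome, as a careful person would: the job done as asked, in the order asked, and still so for the second after the job is handed in, while the arm keeps its last pose, push and grip.
It also fails if it takes over 54 s, if anything falls off the work surface, if the arm or the gripper's body presses on something with over 40 N, if the wrist force passes 120 N, or if a joint passes its speed limit or range.

## Working session

There is one attempt and no reset: what is moved stays moved. The work goes in short steps, Python scripts to look and compute and a tool call to move; the robot and the scene stay as the last step left them, time stands still between calls to the robot, and variables do not carry over. Pictures are saved under pics/ and viewed, on a budget of 10 in all, crops included, one or two more only if the job needs it, and the job is handed in when it is done.

Besides the shell and the picture viewer there is one more tool, called after ">>>" as a command line: name --argument value ..., lists and objects as JSON in quotes. drive_tool: Moves the arm, as the interface text tells. Its arguments: {"type":"object","properties":{"plan":{"type":"array","items":{"type":"object","properties":{"fingers":{"type":"number"},"delta_pos":{"type":"array","items":{"type":"number"}},"angular":{"type":"array","items":{"type":"number"}}}}},"squeeze":{"type":"number"}},"required":["plan"]}

```bash
mkdir -p pics; ls; python3 - <<'E'
from bench import robot
import cv2,numpy as np
print(robot.sense(), robot.finger_overhang)
np.set_printoptions(suppress=True,precision=4)
for n in ("top","side"):
    f=robot.grab_frame(n); cv2.imwrite(f"pics/{n}0.png",f["color"][:,:,::-1]); print(n,f["intrinsics"],f["camera_from_world"],[k for k in f])
    np.savez(f"pics/{n}0.npz",**f)
E
```

```text
pics
{'t': 0.0, 'joint_positions': array([-1.41542681e+00,  1.31148504e-01,  1.48930853e+00,  2.83495497e-05,
        1.52297984e+00, -8.54139982e-02]), 'joint_velocities': array([-0.00035911,  0.00162295, -0.00013984, -0.00113328, -0.0004984 ,
       -0.00143903]), 'effort': array([-1.18482545e-03, -5.69390059e+01, -5.00561571e+01, -2.40330746e-04,
        1.48548750e-02, -1.49150350e-05]), 'position': array([ 0.1430605 , -0.58245325,  0.40363563]), 'tcp_rot': array([-3.11702227e+00, -3.77085217e-01,  5.68217521e-05]), 'force': array([ 0.1616112 , -0.86045269,  0.70659234]), 'torque': array([-0.07127121, -0.01996138, -0.04904218]), 'width': 0.08528534409567162} 0.1734
top [[468.5116   0.     261.2012]
 [  0.     468.5116 197.4726]
 [  0.       0.       1.    ]] [[ 0.0143 -0.9999  0.0068  0.0257]
 [ 0.9978  0.0147  0.0646 -0.5757]
 [-0.0647  0.0058  0.9979 -1.8216]
 [ 0.      0.      0.      1.    ]] ['color', 'intrinsics', 'camera_from_world']
side [[409.0626   0.     252.9575]
 [  0.     409.0626 191.1522]
 [  0.       0.       1.    ]] [[-0.881  -0.4726  0.0237  0.5025]
 [ 0.2601 -0.442   0.8585 -0.2376]
 [-0.3952  0.7625  0.5123 -1.1905]
 [ 0.      0.      0.      1.    ]] ['color', 'intrinsics', 'camera_from_world']
```

```bash
python3 - <<'E'
import cv2
a=cv2.imread("pics/top0.png"); cv2.imwrite("pics/top0b.png",cv2.resize(a,(800,600),interpolation=cv2.INTER_CUBIC))
a=cv2.imread("pics/side0.png"); cv2.imwrite("pics/side0b.png",cv2.resize(a,(800,600),interpolation=cv2.INTER_CUBIC))
E
```

```text
(no output)
```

View pics/top0b.png

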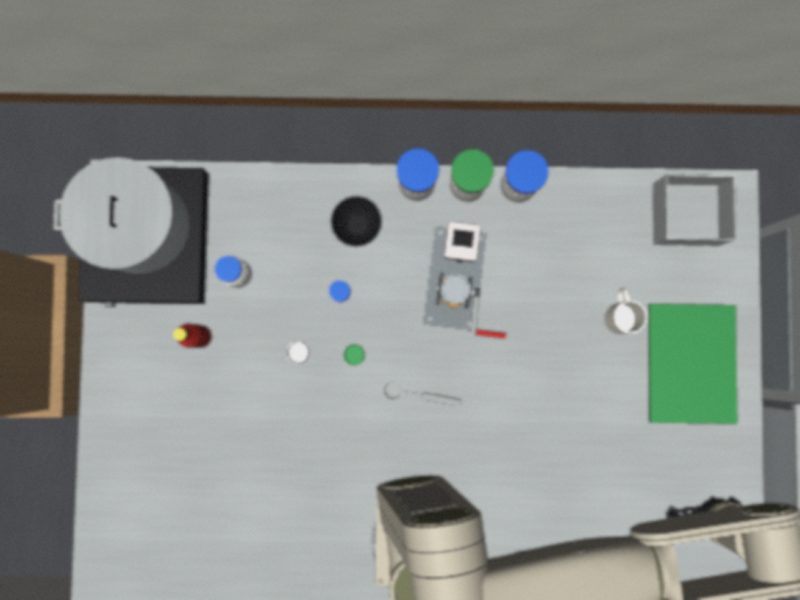

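View pics/side0b.png

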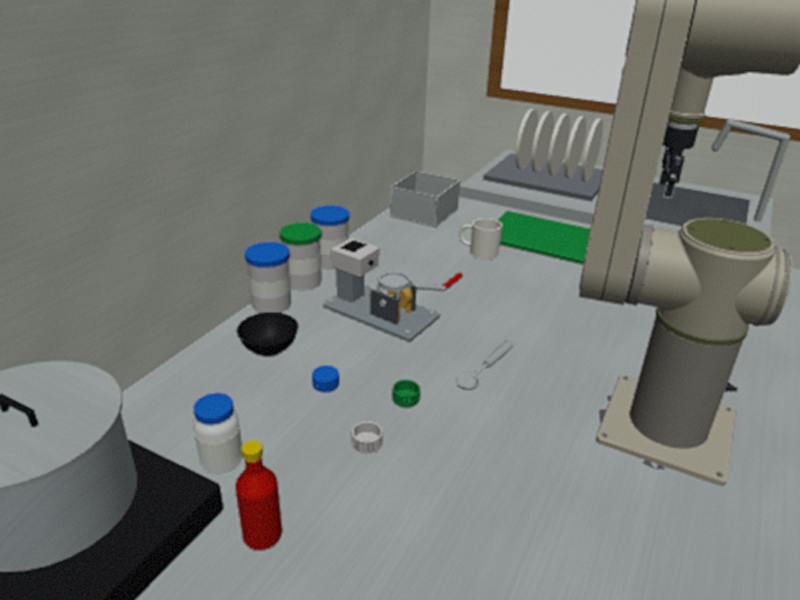

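```bash
cat > h.py <<'E'
import numpy as np,cv2
from scipy.spatial.transform import Rotation as R
np.set_printoptions(suppress=True,precision=4)
def load(n): return dict(np.load(f"pics/{n}.npz"))
def ray(f,px):
    K,T=f["intrinsics"],f["camera_from_world"]
    d=np.array([(px[0]-K[0,2])/K[0,0],-(px[1]-K[1,2])/K[1,1],-1.])
    return -T[:3,:3].T@T[:3,3], T[:3,:3].T@d
def atz(f,px,z):
    o,d=ray(f,px); return o+d*(z-o[2])/d[2]
def tri(fa,pa,fb,pb):
    o1,d1=ray(fa,pa);o2,d2=ray(fb,pb)
    s=np.linalg.lstsq(np.c_[d1,-d2],o2-o1,rcond=None)[0]
    a,b=o1+s[0]*d1,o2+s[1]*d2; return (a+b)/2,np.linalg.norm(a-b)
def proj(f,p):
    K,T=f["intrinsics"],f["camera_from_world"]; c=T[:3,:3]@np.asarray(p)+T[:3,3]
    return np.array([K[0,0]*c[0]/-c[2]+K[0,2],-K[1,1]*c[1]/-c[2]+K[1,2]])
def blobs(f,lo,hi,mina=12):
    h=cv2.cvtColor(f["color"],cv2.COLOR_RGB2HSV); m=cv2.inRange(h,lo,hi)
    n,l,s,c=cv2.connectedComponentsWithStats(m)
    return [(c[i],s[i],l==i) for i in range(1,n) if s[i][4]>=mina]
E
python3 - <<'E'
from h import *
t,s=load("top0"),load("side0")
for nm,f in(("top",t),("side",s)):
  for c,lo,hi in(("blue",(100,120,60),(130,255,255)),("red",(0,150,90),(8,255,255))):
    for b in blobs(f,lo,hi):
      ys,xs=np.nonzero(b[2]); ev,V=np.linalg.eigh(np.cov(xs,ys)); print(nm,c,b[0],b[1],V[:,1],np.sqrt(ev*12))
E
```

```text
top blue [266.9849 108.0738] [254  95  27  28 596] [-0.0296  0.9996] [23.4754 24.3224]
top blue [336.7795 109.0522] [324  96  27  28 594] [-0.4462  0.8949] [23.497  24.2015]
top blue [145.5    171.5728] [138 164  16  16 206] [1. 0.] [13.9457 14.1563]
top blue [217.0526 185.8496] [211 180  13  13 133] [-0.8806 -0.4739] [11.1486 11.467 ]
top red [122.7579 214.9789] [116 208  12  13  95] [-0.1765  0.9843] [ 9.2857 12.6523]
top red [313.7576 213.2727] [306 212  17   4  33] [-0.992  -0.1263] [ 1.9891 16.9048]
side blue [210.6293 137.4981] [199 132  25  12 259] [-0.9997  0.0227] [11.1367 22.3779]
side blue [170.516  162.4465] [157 155  28  16 374] [-0.9975  0.0705] [14.1972 25.2303]
side blue [207.9672 241.8689] [200 234  17  17 244] [-0.9935  0.1141] [15.0719 15.5421]
side blue [136.2298 260.9596] [124 252  25  19 396] [-0.9779  0.2093] [16.7603 22.6526]
side red [289.75   178.7222] [285 175  11   9  36] [-0.8065  0.5912] [ 2.9928 12.1399]
side red [164.1263 322.9943] [ 151  294   26   58 1061] [0.0569 0.9984] [21.5649 51.2857]
```

```bash
python3 - <<'E'
from h import *
t,s=load("top0"),load("side0")
print("lid top",atz(t,(217.05,185.85),.028),"side",atz(s,(208,241.9),.018),tri(t,(217.05,185.85),s,(208,241.9)))
p=tri(t,(313.76,213.27),s,(289.75,178.72));print("bar",p, atz(t,(313.76,213.27),.087))
print("baredges",[atz(t,np.array(q),.087) for q in((305.5,212.3),(323.5,214.5))])
k=.64
print("base corners",[atz(t,np.array(q)*k,.014) for q in((435,228),(486,234),(476,330),(425,325))])
print("pocket",atz(t,np.array((455,290))*k,.104))
# wrist camera pose in tool frame
from bench import robot
f=robot.grab_frame("wrist");np.savez("pics/w0.npz",**f)
st=robot.sense();T=np.eye(4);T[:3,:3]=R.from_rotvec(st["tcp_rot"]).as_matrix();T[:3,3]=st["position"]
print(f["intrinsics"],np.linalg.inv(T)@np.linalg.inv(f["camera_from_world"]));print(T)
E
```

```text
lid top [0.6177 0.2075 0.028 ] side [0.6141 0.2129 0.018 ] (array([0.6182, 0.2084, 0.0134]), np.float64(0.0016179637169300317))
bar (array([ 0.5126, -0.1651,  0.0887]), np.float64(0.0028976124232487385)) [ 0.514  -0.1648  0.087 ]
baredges [array([ 0.5172, -0.1335,  0.087 ]), array([ 0.5099, -0.2016,  0.087 ])]
base corners [array([ 0.7815, -0.0312,  0.014 ]), array([ 0.7681, -0.1609,  0.014 ]), array([ 0.524 , -0.1375,  0.014 ]), array([ 0.5347, -0.009 ,  0.014 ])]
pocket [ 0.616  -0.0773  0.104 ]
[[297.3186   0.     257.1369]
 [  0.     297.3186 196.2909]
 [  0.       0.       1.    ]] [[-0.0003  0.9577  0.2877  0.0739]
 [ 1.      0.      0.0011 -0.001 ]
 [ 0.0011  0.2877 -0.9577  0.0298]
 [ 0.      0.      0.      1.    ]]
[[ 0.9711  0.2385 -0.0002  0.1431]
 [ 0.2385 -0.9711  0.0015 -0.5825]
 [ 0.0001 -0.0015 -1.      0.4039]
 [ 0.      0.      0.      1.    ]]
```

>>> drive_tool --plan '[{"fingers": 1,"delta_pos": [0.03,-0.021,-0.016],"angular": [0,0,2]},{"fingers": 1,"delta_pos": [0.06,-0.042,-0.016],"angular": [0,0,4]},{"fingers": 1,"delta_pos": [0.09,-0.064,-0.016],"angular": [0,0,6]},{"fingers": 1,"delta_pos": [0.12,-0.085,-0.016],"angular": [0,0,8]},{"fingers": 1,"delta_pos": [0.15,-0.106,-0.016],"angular": [0,0,10]},{"fingers": 1,"delta_pos": [0.18,-0.127,-0.016],"angular": [0,0,12]},{"fingers": 1,"delta_pos": [0.21,-0.148,-0.016],"angular": [0,0,14]},{"fingers": 1,"delta_pos": [0.24,-0.169,-0.016],"angular": [0,0,16]},{"fingers": 1,"delta_pos": [0.27,-0.19,-0.016],"angular": [0,0,18]},{"fingers": 1,"delta_pos": [0.3,-0.212,-0.016],"angular": [0,0,19.5]},{"fingers": 1,"delta_pos": [0.33,-0.233,-0.016],"angular": [0,0,19.5]},{"fingers": 1,"delta_pos": [0.36,-0.254,-0.016],"angular": [0,0,19.5]}]'

```text
t: 1.15
position: [0.4329, -0.2483, 0.4202]
tcp_rot: [-3.136, 0.157, 0.001]
force: [-0.3, -1.1, 0.5]
width: 0.0854
```

```bash
cat >> h.py <<'E'
def go(st,xyz,head):
    "deltas in tool axes to TCP xyz with tool pointing down and tool y heading head (deg)"
    Rm=R.from_rotvec(st["tcp_rot"]).as_matrix(); a=np.radians(head)
    y=np.array([np.cos(a),np.sin(a),0]); z=np.array([0,0,-1.]); G=np.c_[np.cross(y,z),y,z]
    return Rm.T@(np.asarray(xyz)-st["position"]), np.degrees(R.from_matrix(Rm.T@G).as_rotvec())
def info(st):
    Rm=R.from_rotvec(st["tcp_rot"]).as_matrix()
    print("t",round(st["t"],2),"pos",st["position"],"head",np.degrees(np.arctan2(Rm[1,1],Rm[0,1])),"z",Rm[:,2],"w",round(st["width"],4),"F",st["force"],"q",st["joint_positions"])
E
python3 - <<'E'
from h import *
from bench import robot
s=robot.sense();info(s);print(go(s,[.58,-.08,.42],-95.7))
E
```

```text
t 1.15 pos [ 0.4329 -0.2483  0.4202] head -95.71681903516459 z [-0.0003  0.0015 -1.    ] w 0.0854 F [-0.2985 -1.0732  0.5472] q [-0.624  -0.1513  1.7398  0.001   1.5541  1.0466]
(array([ 0.1296, -0.1821,  0.0004]), array([-0.0814,  0.0235, -0.0168]))
```

>>> drive_tool --plan '[{"fingers": 1,"delta_pos": [0.022,-0.03,0],"angular": [0,0,0]},{"fingers": 1,"delta_pos": [0.044,-0.06,0],"angular": [0,0,0]},{"fingers": 1,"delta_pos": [0.065,-0.09,0],"angular": [0,0,0]},{"fingers": 1,"delta_pos": [0.087,-0.121,0],"angular": [0,0,0]},{"fingers": 1,"delta_pos": [0.109,-0.152,0],"angular": [0,0,0]},{"fingers": 1,"delta_pos": [0.13,-0.182,0],"angular": [0,0,0]},{"fingers": 1,"delta_pos": [0.13,-0.182,0],"angular": [0,0,0]},{"fingers": 1,"delta_pos": [0.13,-0.182,0],"angular": [0,0,0]}]'

```text
t: 1.82
position: [0.5811, -0.0784, 0.4194]
tcp_rot: [-3.136, 0.151, 0.003]
force: [-0.8, 0.2, -0.2]
width: 0.0851
```

```bash
python3 - <<'E'
from h import *
from bench import robot
s=robot.sense();info(s);print(go(s,[.6175,.208,.30],-95.7))
f=robot.grab_frame("wrist");np.savez("pics/w1.npz",**f)
cv2.imwrite("pics/w1.png",cv2.resize(f["color"][:,:,::-1],(800,600),interpolation=cv2.INTER_CUBIC))
E
```

```text
t 1.82 pos [ 0.5811 -0.0784  0.4194] head -95.52059362448577 z [-0.0018  0.0018 -1.    ] w 0.0851 F [-0.7965  0.1617 -0.161 ] q [-0.2219  0.0889  1.506   0.0013  1.5489  1.4452]
(array([ 0.0089, -0.2884,  0.1199]), array([-0.0916,  0.1138,  0.1795]))
```

View pics/w1.png

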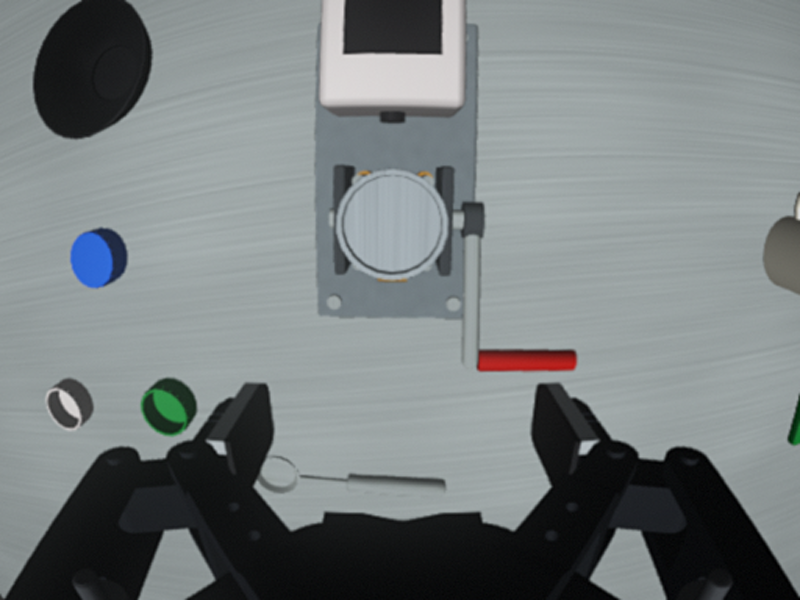

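```bash
cat >> h.py <<'E'
def fray(f,px):
    K,T=f["intrinsics"],f["camera_from_world"]; u=np.array([px[0]-K[0,2],px[1]-K[1,2]])/K[0,0]
    th=np.hypot(*u); e=u/th if th else u
    d=np.array([np.sin(th)*e[0],-np.sin(th)*e[1],-np.cos(th)])
    return -T[:3,:3].T@T[:3,3], T[:3,:3].T@d
def fatz(f,px,z):
    o,d=fray(f,px); return o+d*(z-o[2])/d[2]
def circ(f,mask,z):
    c=max(cv2.findContours(mask.astype(np.uint8),cv2.RETR_EXTERNAL,cv2.CHAIN_APPROX_NONE)[0],key=len)[:,0]
    P=np.array([fatz(f,p,z)[:2] for p in c]); (x,y),r=cv2.minEnclosingCircle(P.astype(np.float32)*1000); return x/1000,y/1000,r/1000
E
python3 - <<'E'
from h import *
f=load("w1"); k=.64
ring=[(391.5,167),(391.5,279.5),(335.5,223),(448,223),(352,183),(431,183),(352,263),(431,263)]
P=np.array([fatz(f,(np.array(q)+.5)*k-.5,.104)[:2] for q in ring]); 
A=np.c_[2*P,np.ones(len(P))]; s=np.linalg.lstsq(A,(P**2).sum(1),rcond=None)[0]; print("pocket",s[:2],"r",np.sqrt(s[2]+s[0]**2+s[1]**2))
for b in blobs(f,(0,150,60),(8,255,255)):
    ys,xs=np.nonzero(b[2]); print("red",b[0],b[1],fatz(f,b[0],.089))
    x0=b[1][0];x1=x0+b[1][2]-1
    e=[fatz(f,(x,ys[xs==x].mean()),.089) for x in(x0,x1)];print(e,np.linalg.norm(e[0]-e[1]),np.degrees(np.arctan2(*(e[0]-e[1])[:2])))
print("base corners",c:=[fatz(f,(np.array(q)+.5)*k-.5,.014) for q in((319,317),(315.5,140),(477.5,130),(479,25))], np.degrees(np.arctan2(*(c[1]-c[0])[[1,0]])), np.degrees(np.arctan2(*(c[3]-c[2])[[1,0]])))
print("nozzle",fatz(f,(np.array((392.5,117))+.5)*k-.5,.124))
h=cv2.cvtColor(f["color"],cv2.COLOR_RGB2HSV)
for b in blobs(f,(100,120,60),(130,255,255),50):
    v=h[:,:,2][b[2]]; m=b[2]&(h[:,:,2]>170); print("lid all",b[0],b[1],np.percentile(v,[5,50,95]),m.sum(),"top",circ(f,m,.028))
E
```

```text
pocket [ 0.6222 -0.0739] r 0.03500488511485442
red [336.7629 230.5545] [306 225  63  12 734] [ 0.5151 -0.1602  0.089 ]
[array([ 0.5155, -0.1248,  0.089 ]), array([ 0.5105, -0.1982,  0.089 ])] 0.0736110577789793 3.9142629325656926
base corners [array([ 0.5391, -0.0004,  0.014 ]), array([ 0.6872, -0.0168,  0.014 ]), array([ 0.6824, -0.1466,  0.014 ]), array([ 0.7715, -0.157 ,  0.014 ])] -6.313471126511691 -6.65563303109576
nozzle [ 0.6855 -0.0813  0.124 ]
lid all [ 62.1103 164.6015] [  45  147   35   37 1034] [ 66. 211. 216.] 737 top (0.6185662231445312, 0.21247750854492187, 0.026913663864135743)
```

>>> drive_tool --plan '[{"fingers": 1,"delta_pos": [0.002,-0.04,0],"angular": [0,0,0.9]},{"fingers": 1,"delta_pos": [0.004,-0.08,0.01],"angular": [0,0,0.9]},{"fingers": 1,"delta_pos": [0.006,-0.119,0.022],"angular": [0,0,0.9]},{"fingers": 1,"delta_pos": [0.008,-0.157,0.036],"angular": [0,0,0.9]},{"fingers": 1,"delta_pos": [0.009,-0.194,0.054],"angular": [0,0,0.9]},{"fingers": 1,"delta_pos": [0.009,-0.23,0.075],"angular": [0,0,0.9]},{"fingers": 1,"delta_pos": [0.009,-0.264,0.097],"angular": [0,0,0.9]},{"fingers": 1,"delta_pos": [0.009,-0.29,0.12],"angular": [0,0,0.9]},{"fingers": 1,"delta_pos": [0.009,-0.29,0.12],"angular": [0,0,0.9]},{"fingers": 1,"delta_pos": [0.009,-0.29,0.12],"angular": [0,0,0.9]},{"fingers": 1,"delta_pos": [0.009,-0.29,0.12],"angular": [0,0,0.9]}]'

```text
t: 2.78
position: [0.6178, 0.2068, 0.3004]
tcp_rot: [-3.136, 0.18, 0.002]
force: [0.5, 0.1, 0.8]
width: 0.0849
```

```bash
python3 - <<'E'
from h import *
from bench import robot
s=robot.sense();info(s)
f=robot.grab_frame("wrist");np.savez("pics/w2.npz",**f)
h=cv2.cvtColor(f["color"],cv2.COLOR_RGB2HSV)
for b in blobs(f,(100,120,60),(130,255,255),50):
    m=b[2]&(h[:,:,2]>170); c=circ(f,m,.028); print("lid all",b[0],b[1],m.sum(),"top",c); print(go(s,[c[0],c[1],.184],-96.4))
cv2.imwrite("pics/w2.png",cv2.resize(f["color"][:,:,::-1],(800,600),interpolation=cv2.INTER_CUBIC))
E
```

```text
t 2.78 pos [0.6178 0.2068 0.3004] head -96.57388673826905 z [-0.0015  0.0007 -1.    ] w 0.0849 F [0.5074 0.0706 0.7514] q [0.2441 0.3343 1.4452 0.001  1.3634 1.9294]
lid all [253.1128 193.0089] [ 222  161   63   64 3147] 2901 top (0.6190009765625, 0.2117259521484375, 0.02684381103515625)
(array([ 0.0008, -0.0049,  0.1165]), array([-0.029 ,  0.0899, -0.1739]))
```

View pics/w2.png

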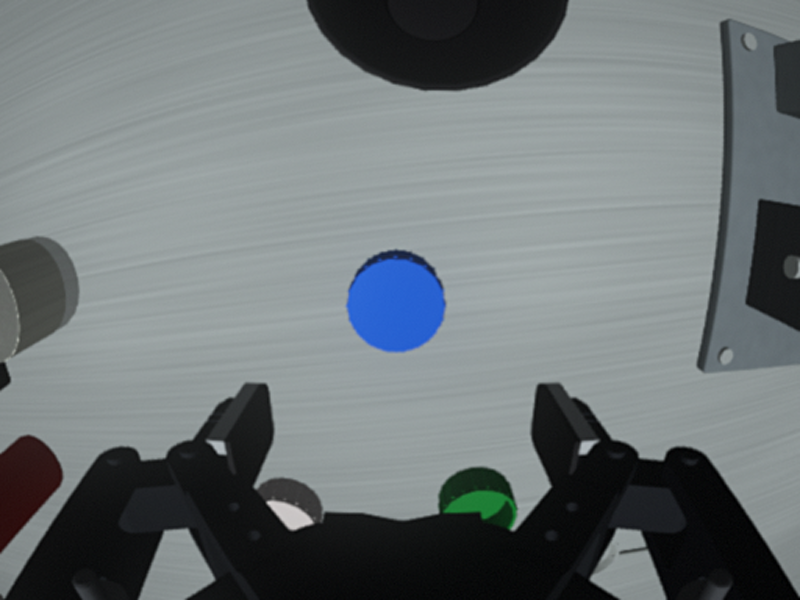

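>>> drive_tool --plan '[{"fingers": 1,"delta_pos": [0.001,-0.004,0.035],"angular": [0,0,0]},{"fingers": 1,"delta_pos": [0.001,-0.004,0.07],"angular": [0,0,0]},{"fingers": 1,"delta_pos": [0.001,-0.004,0.1],"angular": [0,0,0]},{"fingers": 1,"delta_pos": [0.001,-0.004,0.116],"angular": [0,0,0]},{"fingers": 1,"delta_pos": [0.001,-0.004,0.116],"angular": [0,0,0]},{"fingers": 1,"delta_pos": [0.001,-0.004,0.116],"angular": [0,0,0]},{"fingers": 0.5,"delta_pos": [0.001,-0.004,0.116],"angular": [0,0,0]},{"fingers": 0.5,"delta_pos": [0.001,-0.004,0.116],"angular": [0,0,0]},{"fingers": 0.4,"delta_pos": [0.001,-0.004,0.116],"angular": [0,0,0]},{"fingers": 0.4,"delta_pos": [0.001,-0.004,0.116],"angular": [0,0,0]},{"fingers": 0.4,"delta_pos": [0.001,-0.004,0.116],"angular": [0,0,0]},{"fingers": 0.4,"delta_pos": [0.001,-0.004,0.116],"angular": [0,0,0]}]' --squeeze 30

```text
t: 3.83
position: [0.621, 0.2107, 0.1887]
tcp_rot: [-3.134, 0.181, -0.007]
force: [-1.5, -1.6, 7.9]
width: 0.0528
```

```bash
python3 - <<'E'
from h import *
from bench import robot
s=robot.sense();info(s)
f=robot.grab_frame("side");np.savez("pics/s2.npz",**f)
x,y=proj(f,[.619,.21,.03]).astype(int);a=f["color"][y-45:y+30,x-50:x+50,::-1]
cv2.imwrite("pics/s2.png",cv2.resize(a,(800,600),interpolation=cv2.INTER_CUBIC))
E
```

```text
t 3.83 pos [0.621  0.2107 0.1887] head -96.61685154929808 z [ 0.0046  0.0019 -1.    ] w 0.0528 F [-1.5482 -1.5609  7.8771] q [0.2487 0.4631 1.4994 0.0008 1.1742 1.9347]
```

View pics/s2.png

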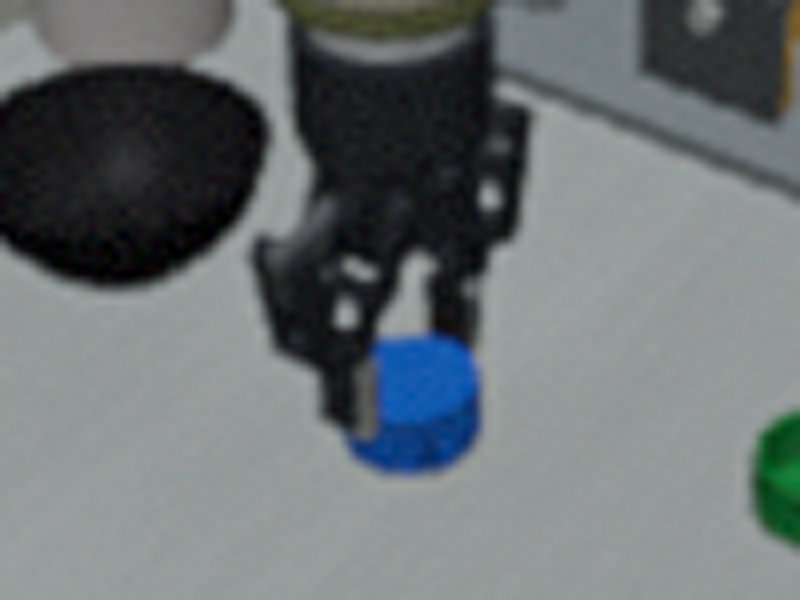

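>>> drive_tool --plan '[{"fingers": 0.4,"delta_pos": [0,0,-0.01],"angular": [0,0,0]},{"fingers": 0.4,"delta_pos": [0,0,-0.03],"angular": [0,0,0]},{"fingers": 0.4,"delta_pos": [0,0,-0.065],"angular": [0,0,0]},{"fingers": 0.4,"delta_pos": [0,0,-0.1],"angular": [0,0,0]},{"fingers": 0.4,"delta_pos": [0,0,-0.135],"angular": [0,0,0]},{"fingers": 0.4,"delta_pos": [0,0,-0.16],"angular": [0,0,0]},{"fingers": 0.4,"delta_pos": [0,0,-0.16],"angular": [0,0,0]},{"fingers": 0.4,"delta_pos": [0,0,-0.16],"angular": [0,0,0]}]'

```text
t: 4.55
position: [0.6211, 0.2107, 0.3534]
tcp_rot: [-3.132, 0.181, -0.018]
force: [-0.3, 1.1, -1.2]
width: 0.0526
```

```bash
python3 - <<'E'
from h import *
from bench import robot
s=robot.sense();info(s);print(go(s,[.622,-.074,.34],-96.4))
f=robot.grab_frame("wrist");np.savez("pics/w3.npz",**f)
h=cv2.cvtColor(f["color"],cv2.COLOR_RGB2HSV)
Rm=R.from_rotvec(s["tcp_rot"]).as_matrix()
for b in blobs(f,(100,120,60),(130,255,255),50):
    m=b[2]&(h[:,:,2]>170); z=s["position"][2]-.1887+.028;c=circ(f,m,z); print("lid all",b[0],b[1],m.sum(),"top",c, Rm.T@(np.array([c[0],c[1],z])-s["position"]))
cv2.imwrite("pics/w3.png",cv2.resize(f["color"][:,:,::-1],(800,600),interpolation=cv2.INTER_CUBIC))
E
```

```text
t 4.55 pos [0.6211 0.2107 0.3534] head -96.60307704861161 z [ 0.0116  0.0037 -0.9999] w 0.0526 F [-0.317   1.0752 -1.1726] q [0.2487 0.3002 1.3879 0.0007 1.4415 1.9347]
(array([0.0335, 0.2828, 0.0124]), array([-0.2833, -0.6343, -0.2046]))
lid all [  9.8446 202.0798] [   0  170   24   63 1203] 651 top (0.67050439453125, 0.372630615234375, 0.01922981262207031) [ 0.0287 -0.1657  0.1619]
lid all [257.3061 256.1983] [ 204  202  107  107 8877] 7442 top (0.62059326171875, 0.21265208435058594, 0.02754067039489746) [-0.0025 -0.0011  0.1607]
```

View pics/w3.png

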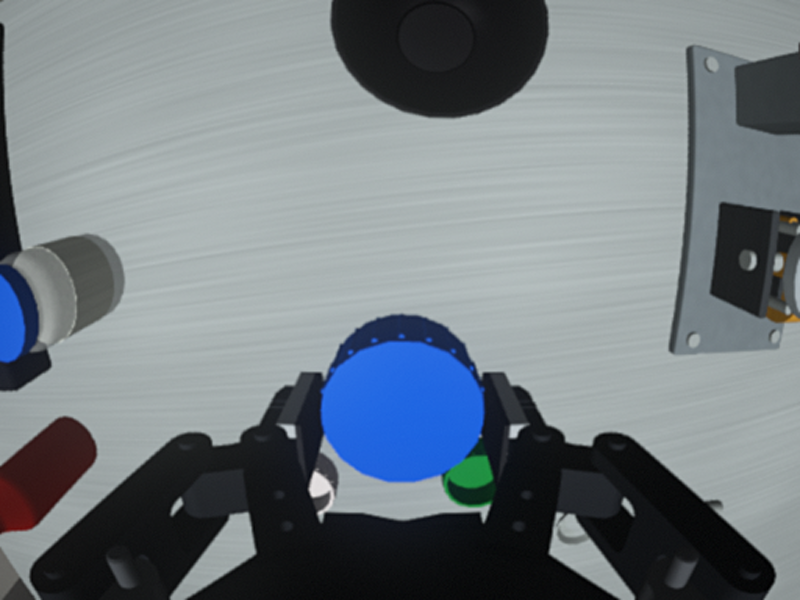

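```bash
python3 - <<'E'
from h import *
from bench import robot
s=robot.sense();print(go(s,[.6245,-.075,.33],-96.4))
E
```

```text
(array([0.0367, 0.2832, 0.0199]), array([-0.1944, -0.406 , -0.208 ]))
```

>>> drive_tool --plan '[{"fingers": 0.4,"delta_pos": [0.004,0.025,0],"angular": [-0.2,-0.5,-0.2]},{"fingers": 0.4,"delta_pos": [0.009,0.06,0],"angular": [-0.2,-0.5,-0.2]},{"fingers": 0.4,"delta_pos": [0.013,0.098,0],"angular": [-0.2,-0.5,-0.2]},{"fingers": 0.4,"delta_pos": [0.018,0.136,0],"angular": [-0.2,-0.5,-0.2]},{"fingers": 0.4,"delta_pos": [0.023,0.174,0],"angular": [-0.2,-0.5,-0.2]},{"fingers": 0.4,"delta_pos": [0.028,0.21,0],"angular": [-0.2,-0.5,-0.2]},{"fingers": 0.4,"delta_pos": [0.032,0.24,0],"angular": [-0.2,-0.5,-0.2]},{"fingers": 0.4,"delta_pos": [0.035,0.265,0.005],"angular": [-0.2,-0.5,-0.2]},{"fingers": 0.4,"delta_pos": [0.0367,0.283,0.015],"angular": [-0.2,-0.5,-0.2]},{"fingers": 0.4,"delta_pos": [0.0367,0.283,0.02],"angular": [-0.2,-0.5,-0.2]},{"fingers": 0.4,"delta_pos": [0.0367,0.283,0.02],"angular": [-0.2,-0.5,-0.2]},{"fingers": 0.4,"delta_pos": [0.0367,0.283,0.02],"angular": [-0.2,-0.5,-0.2]}]'

```text
t: 5.6
position: [0.6239, -0.0742, 0.3282]
tcp_rot: [-3.136, 0.176, 0.008]
force: [0.3, -0.6, 0.4]
width: 0.0529
```

```bash
python3 - <<'E'
from h import *
from bench import robot
s=robot.sense();info(s);print(go(s,[.6245,-.075,.290],-96.4))
f=robot.grab_frame("side");np.savez("pics/s4.npz",**f)
x,y=proj(f,[.62,-.075,.12]).astype(int);a=f["color"][y-45:y+30,x-50:x+50,::-1]
b=robot.grab_frame("wrist");np.savez("pics/w4.npz",**b)
o=np.hstack([cv2.resize(a,(400,300),interpolation=cv2.INTER_CUBIC),cv2.resize(b["color"][:,:,::-1],(400,300),interpolation=cv2.INTER_AREA)])
cv2.imwrite("pics/c4.png",o)
E
```

```text
t 5.6 pos [ 0.6239 -0.0742  0.3282] head -96.4119390732011 z [-0.0048  0.0012 -1.    ] w 0.0529 F [ 0.2957 -0.554   0.4057] q [-0.2     0.2535  1.4899  0.0003  1.403   1.4827]
(array([0.0009, 0.0008, 0.0382]), array([-0.0401,  0.279 , -0.0118]))
```

View pics/c4.png

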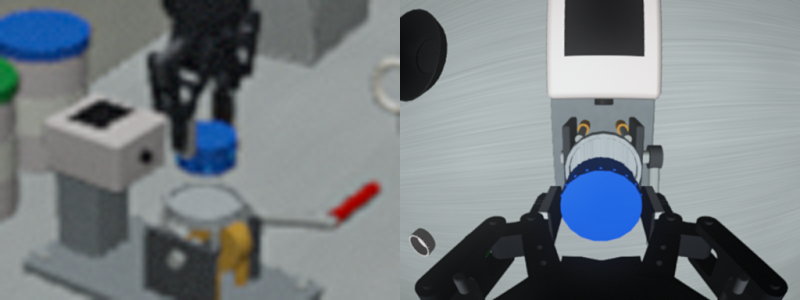

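```bash
python3 - <<'E'
from h import *
b=load("w4"); cv2.imwrite("pics/w4c.png",cv2.resize(b["color"][140:290,157:357,::-1],(800,600),interpolation=cv2.INTER_CUBIC))
E
```

```text
(no output)
```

View pics/w4c.png

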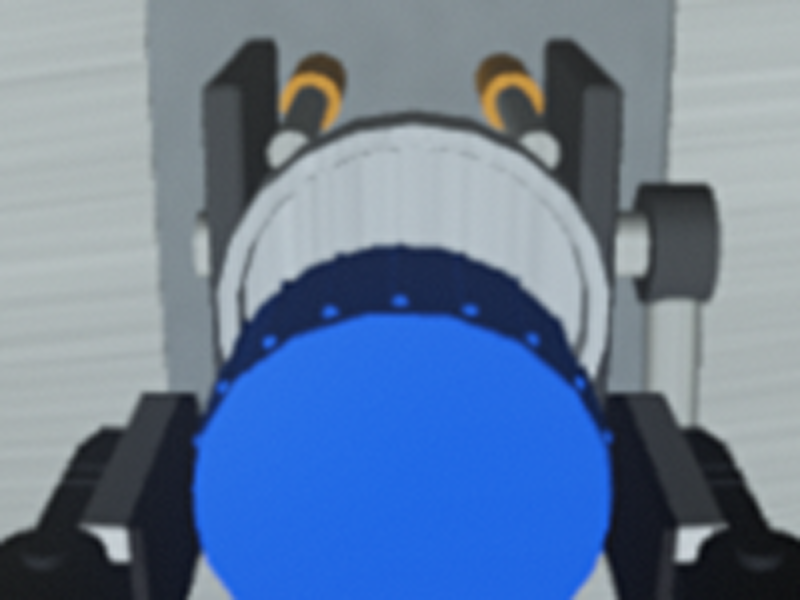

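```bash
python3 - <<'E'
from h import *
from bench import robot
f=load("w4"); s=robot.sense(); Rm=R.from_rotvec(s["tcp_rot"]).as_matrix()
pts=[(413,126),(217,285),(611,285),(286,175),(545,178),(247,220),(583,220)]
P=np.array([fatz(f,(np.array(q)-1.5)/4+[157,140],.104)[:2] for q in pts])
from scipy.optimize import least_squares
r=least_squares(lambda c:np.hypot(*(P-c).T)-.035,P.mean(0));print("pocket",r.x,r.fun)
h=cv2.cvtColor(f["color"],cv2.COLOR_RGB2HSV)
for b in blobs(f,(100,120,60),(130,255,255),3000):
    z=s["position"][2]-.1887+.028;print("lid",c:=circ(f,b[2]&(h[:,:,2]>170),z))
    d=np.r_[r.x-c[:2],0];print("shift tool",Rm.T@d)
info(s);print(go(s,s["position"],-96.4))
E
```

```text
pocket [ 0.6203 -0.0741] [ 0.0006  0.0004  0.0004 -0.0002 -0.0004 -0.0004 -0.0002]
lid (0.6215552978515625, -0.07229786682128907, 0.027543209075927735)
shift tool [-0.001   0.0019  0.    ]
t 5.7 pos [ 0.6245 -0.0736  0.3298] head -96.33425099860256 z [-0.0021  0.0005 -1.    ] w 0.0526 F [ 0.0607  0.3512 -0.6392] q [-0.1989  0.2524  1.4884  0.0001  1.403   1.4825]
(array([0., 0., 0.]), array([-0.0167,  0.1236,  0.0658]))
```

>>> drive_tool --plan '[{"fingers": 0.4,"delta_pos": [-0.001,0.002,0.008],"angular": [0,0,0]},{"fingers": 0.4,"delta_pos": [-0.001,0.002,0.02],"angular": [0,0,0]},{"fingers": 0.4,"delta_pos": [-0.001,0.002,0.03],"angular": [0,0,0]},{"fingers": 0.4,"delta_pos": [-0.001,0.002,0.036],"angular": [0,0,0]},{"fingers": 0.4,"delta_pos": [-0.001,0.002,0.04],"angular": [0,0,0]},{"fingers": 0.4,"delta_pos": [-0.001,0.002,0.04],"angular": [0,0,0]},{"fingers": 0.4,"delta_pos": [-0.001,0.002,0.04],"angular": [0,0,0]},{"fingers": 0.4,"delta_pos": [-0.001,0.002,0.04],"angular": [0,0,0]}]'

```text
t: 6.37
position: [0.6234, -0.0755, 0.2902]
tcp_rot: [-3.136, 0.174, 0.002]
force: [-0.6, 0.4, 0.5]
width: 0.0525
```

```bash
python3 -c "
from h import *
from bench import robot
info(robot.sense())"
```

```text
t 6.37 pos [ 0.6234 -0.0755  0.2902] head -96.34175132224968 z [-0.0015  0.0004 -1.    ] w 0.0525 F [-0.6415  0.3694  0.5139] q [-0.2023  0.283   1.5268  0.0001  1.3333  1.4792]
```

>>> drive_tool --plan '[{"fingers": 0.4,"delta_pos": [0,0,0.001],"angular": [0,0,0]},{"fingers": 0.4,"delta_pos": [0,0,0.002],"angular": [0,0,0]},{"fingers": 0.4,"delta_pos": [0,0,0.003],"angular": [0,0,0]},{"fingers": 0.4,"delta_pos": [0,0,0.004],"angular": [0,0,0]},{"fingers": 0.4,"delta_pos": [0,0,0.004],"angular": [0,0,0]},{"fingers": 0.4,"delta_pos": [0,0,0.004],"angular": [0,0,0]}]'

```text
t: 6.87
position: [0.6234, -0.0755, 0.2862]
tcp_rot: [-3.137, 0.174, 0.003]
force: [-0.5, 0.2, -0.3]
width: 0.0529
```

>>> drive_tool --plan '[{"fingers": 0.4,"delta_pos": [0,0,0.001],"angular": [0,0,0]},{"fingers": 0.4,"delta_pos": [0,0,0.001],"angular": [0,0,0]},{"fingers": 0.4,"delta_pos": [0,0,0.001],"angular": [0,0,0]},{"fingers": 0.4,"delta_pos": [0,0,0.001],"angular": [0,0,0]}]'

```text
t: 7.2
position: [0.6234, -0.0756, 0.2857]
tcp_rot: [-3.137, 0.174, 0.002]
force: [-2.4, -0.1, 5.2]
width: 0.0529
```

>>> drive_tool --plan '[{"fingers": 0.7,"delta_pos": [0,0,0],"angular": [0,0,0]},{"fingers": 0.9,"delta_pos": [0,0,0],"angular": [0,0,0]},{"fingers": 1,"delta_pos": [0,0,0],"angular": [0,0,0]},{"fingers": 1,"delta_pos": [0,0,0],"angular": [0,0,0]},{"fingers": 1,"delta_pos": [0,0,0],"angular": [0,0,0]},{"fingers": 1,"delta_pos": [0,0,0],"angular": [0,0,0]},{"fingers": 1,"delta_pos": [0,0,-0.01],"angular": [0,0,0]},{"fingers": 1,"delta_pos": [0,0,-0.03],"angular": [0,0,0]},{"fingers": 1,"delta_pos": [0,0,-0.06],"angular": [0,0,0]},{"fingers": 1,"delta_pos": [0,0,-0.085],"angular": [0,0,0]},{"fingers": 1,"delta_pos": [0,0,-0.085],"angular": [0,0,0]},{"fingers": 1,"delta_pos": [0,0,-0.085],"angular": [0,0,0]}]'

```text
t: 8.2
position: [0.6243, -0.0757, 0.3743]
tcp_rot: [3.136, -0.174, 0.007]
force: [-0.3, 0.1, 0.0]
width: 0.0854
```

```bash
python3 - <<'E'
from h import *
from bench import robot
s=robot.sense();info(s)
f=robot.grab_frame("side");np.savez("pics/s5.npz",**f)
x,y=proj(f,[.59,-.1,.10]).astype(int);a=f["color"][y-45:y+30,x-50:x+50,::-1]
b=robot.grab_frame("wrist");np.savez("pics/w5.npz",**b)
o=np.hstack([cv2.resize(a,(400,300),interpolation=cv2.INTER_CUBIC),cv2.resize(b["color"][90:290,120:387,::-1],(400,300),interpolation=cv2.INTER_CUBIC)])
cv2.imwrite("pics/c5.png",o)
h=cv2.cvtColor(b["color"],cv2.COLOR_RGB2HSV)
for q in blobs(b,(100,120,60),(130,255,255),500): print("lid",circ(b,q[2]&(h[:,:,2]>170),.125))
for q in blobs(b,(0,150,60),(8,255,255),100):
    ys,xs=np.nonzero(q[2]); print("red",q[0],q[1],fatz(b,q[0],.089))
psi=np.radians(-6.4); C=R.from_euler("z",psi).as_matrix(); print("handle model",C@[-.0964,-.098,.0867]+[.621,-.0745,0], "shaft",C@[0,-.098,.06]+[.621,-.0745,0])
E
```

```text
t 8.2 pos [ 0.6243 -0.0757  0.3743] head -96.33761892356009 z [ 0.0044 -0.0008 -1.    ] w 0.0854 F [-0.2914  0.0954  0.0234] q [-0.2023  0.2202  1.4434  0.0001  1.4736  1.4791]
lid (0.6203549194335938, -0.07383314514160157, 0.026955698013305666)
red [329.5149 285.8218] [317 279  27  14 303] [ 0.5171 -0.1378  0.089 ]
handle model [ 0.5143 -0.1611  0.0867] shaft [ 0.6101 -0.1719  0.06  ]
```

View pics/c5.png

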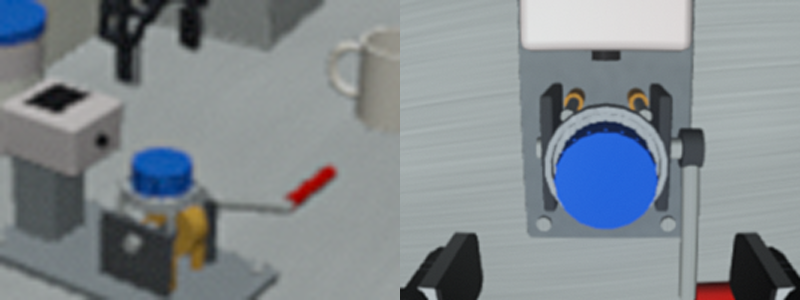

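>>> drive_tool --plan '[{"fingers": 1,"delta_pos": [-0.01,0.01,0],"angular": [0,0,-6]},{"fingers": 1,"delta_pos": [-0.022,0.022,0],"angular": [0,0,-13]},{"fingers": 1,"delta_pos": [-0.034,0.034,0],"angular": [0,0,-20]},{"fingers": 1,"delta_pos": [-0.046,0.046,0],"angular": [0,0,-27]},{"fingers": 1,"delta_pos": [-0.058,0.058,0],"angular": [0,0,-34]},{"fingers": 1,"delta_pos": [-0.07,0.07,0],"angular": [0,0,-41]},{"fingers": 1,"delta_pos": [-0.08,0.08,0.01],"angular": [0,0,-48]},{"fingers": 1,"delta_pos": [-0.09,0.09,0.02],"angular": [0,0,-55]},{"fingers": 1,"delta_pos": [-0.1,0.098,0.03],"angular": [0,0,-62]},{"fingers": 1,"delta_pos": [-0.1,0.098,0.04],"angular": [0,0,-69]},{"fingers": 1,"delta_pos": [-0.1,0.098,0.044],"angular": [0,0,-76]},{"fingers": 1,"delta_pos": [-0.1,0.098,0.044],"angular": [0,0,-83]}]'

```text
t: 9.3
position: [0.5118, -0.1617, 0.3235]
tcp_rot: [-2.455, -1.951, 0.005]
force: [-0.8, -1.0, -0.3]
width: 0.0855
```

```bash
python3 - <<'E'
from h import *
from bench import robot
s=robot.sense();info(s);print(go(s,[.514,-.162,.30],-6.4))
E
```

```text
t 9.3 pos [ 0.5118 -0.1617  0.3235] head -13.029854023899919 z [-0.0063  0.0025 -1.    ] w 0.0855 F [-0.7571 -0.9873 -0.2688] q [-0.4015  0.0164  1.758  -0.0002  1.3739 -0.1741]
(array([0.0002, 0.0024, 0.0235]), array([-0.3797, -0.0789, -6.63  ]))
```

>>> drive_tool --plan '[{"fingers": 1,"delta_pos": [0,0.002,0.015],"angular": [-0.3,0,-6.6]},{"fingers": 1,"delta_pos": [0,0.002,0.023],"angular": [-0.3,0,-6.6]},{"fingers": 1,"delta_pos": [0,0.002,0.023],"angular": [-0.3,0,-6.6]},{"fingers": 1,"delta_pos": [0,0.002,0.023],"angular": [-0.3,0,-6.6]}]'

```text
t: 9.63
position: [0.5129, -0.1618, 0.299]
tcp_rot: [-2.343, -2.085, 0.002]
force: [-0.0, 0.6, 0.2]
width: 0.0854
```

```bash
python3 - <<'E'
from h import *
from bench import robot
b=robot.grab_frame("wrist");np.savez("pics/w6.npz",**b)
s=robot.sense();info(s)
for q in blobs(b,(0,150,60),(8,255,255),200):
    ys,xs=np.nonzero(q[2]); print("red",q[0],q[1])
    y0,y1=ys.min(),ys.max(); e=np.array([fatz(b,(xs[ys==y].mean(),y),.09) for y in(y0+2,y1-2)])
    print(e,np.linalg.norm(e[0]-e[1]),"dir deg",np.degrees(np.arctan2(*(e[0]-e[1])[:2])),e.mean(0))
print(go(s,[.514,-.162,.242],-6.4))
cv2.imwrite("pics/w6.png",cv2.resize(b["color"][:,:,::-1],(800,600),interpolation=cv2.INTER_CUBIC))
E
```

```text
t 9.68 pos [ 0.5133 -0.162   0.3001] head -6.624366269972262 z [-0.0026  0.0022 -1.    ] w 0.0854 F [ 0.7502  0.5129 -0.2839] q [-0.4013  0.0408  1.7778  0.001   1.3262 -0.2859]
red [260.9125 221.503 ] [ 250  170   23  107 2296]
[[ 0.5188 -0.1255  0.09  ]
 [ 0.5107 -0.1974  0.09  ]] 0.07237856067494637 dir deg 6.42797801671357 [ 0.5147 -0.1614  0.09  ]
(array([-0.0001,  0.0008,  0.0581]), array([-0.1594, -0.1061, -0.2245]))
```

View pics/w6.png

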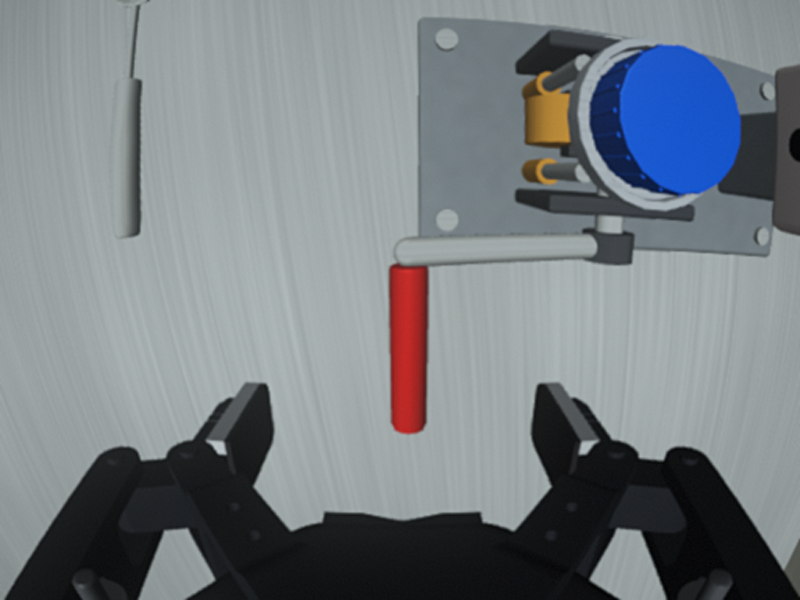

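>>> drive_tool --plan '[{"fingers": 1,"delta_pos": [0,0.001,0.03],"angular": [0,0,0]},{"fingers": 1,"delta_pos": [0,0.001,0.05],"angular": [0,0,0]},{"fingers": 1,"delta_pos": [0,0.001,0.058],"angular": [0,0,0]},{"fingers": 0.6,"delta_pos": [0,0.001,0.058],"angular": [0,0,0]},{"fingers": 0.4,"delta_pos": [0,0.001,0.058],"angular": [0,0,0]},{"fingers": 0.1,"delta_pos": [0,0.001,0.058],"angular": [0,0,0]},{"fingers": 0,"delta_pos": [0,0.001,0.058],"angular": [0,0,0]},{"fingers": 0,"delta_pos": [0,0.001,0.058],"angular": [0,0,0]},{"fingers": 0,"delta_pos": [0,0.001,0.058],"angular": [0,0,0]},{"fingers": 0,"delta_pos": [0,0.001,0.058],"angular": [0,0,0]}]' --squeeze 40

```text
t: 10.52
position: [0.5147, -0.1622, 0.2432]
tcp_rot: [-2.345, -2.088, -0.001]
force: [-0.6, -0.4, 6.1]
width: 0.0146
```

```bash
python3 - <<'E'
from h import *
from bench import robot
s=robot.sense();info(s)
p=s["position"]; Rm=R.from_rotvec(s["tcp_rot"]).as_matrix()
C=R.from_euler("z",-6.4,degrees=True).as_matrix()
b=lambda a:C@[-.1*np.cos(a+.27),0,.1*np.sin(a+.27)]
for a in np.arange(.1,1.41,.1): print(round(a,2), np.round(Rm.T@(b(a)-b(0)),4))
print(Rm.T@(b(1.3)-b(0)))
E
```

```text
t 10.52 pos [ 0.5147 -0.1622  0.2432] head -6.628822562290497 z [-0.0007  0.0014 -1.    ] w 0.0146 F [-0.5978 -0.4289  6.1127] q [-0.4006  0.1088  1.8176  0.001   1.2164 -0.2853]
0.1 [ 0.      0.0031 -0.0095]
0.2 [ 0.0001  0.0072 -0.0186]
0.3 [ 0.0001  0.0122 -0.0273]
0.4 [ 0.0001  0.018  -0.0354]
0.5 [ 0.0002  0.0245 -0.043 ]
0.6 [ 0.0002  0.0319 -0.0498]
0.7 [ 0.0002  0.0398 -0.0558]
0.8 [ 0.0003  0.0483 -0.0611]
0.9 [ 0.0003  0.0573 -0.0655]
1.0 [ 0.0004  0.0667 -0.0689]
1.1 [ 0.0004  0.0764 -0.0714]
1.2 [ 0.0004  0.0863 -0.0729]
1.3 [ 0.0005  0.0962 -0.0734]
1.4 [ 0.0005  0.1062 -0.0729]
[ 0.0005  0.0962 -0.0734]
```

>>> drive_tool --plan '[{"fingers": 0,"delta_pos": [0,0.0015,-0.0047],"angular": [0,0,0]},{"fingers": 0,"delta_pos": [0,0.0031,-0.0095],"angular": [0,0,0]},{"fingers": 0,"delta_pos": [0,0.0072,-0.0186],"angular": [0,0,0]},{"fingers": 0,"delta_pos": [0,0.0122,-0.0273],"angular": [0,0,0]},{"fingers": 0,"delta_pos": [0,0.018,-0.0354],"angular": [0,0,0]},{"fingers": 0,"delta_pos": [0,0.0245,-0.043],"angular": [0,0,0]},{"fingers": 0,"delta_pos": [0,0.0319,-0.0498],"angular": [0,0,0]},{"fingers": 0,"delta_pos": [0,0.0398,-0.0558],"angular": [0,0,0]},{"fingers": 0,"delta_pos": [0,0.0483,-0.0611],"angular": [0,0,0]},{"fingers": 0,"delta_pos": [0,0.0573,-0.0655],"angular": [0,0,0]},{"fingers": 0,"delta_pos": [0,0.062,-0.0673],"angular": [0,0,0]},{"fingers": 0,"delta_pos": [0,0.062,-0.0673],"angular": [0,0,0]}]'

```text
t: 11.52
position: [0.5772, -0.1694, 0.3145]
tcp_rot: [-2.345, -2.089, -0.001]
force: [-12.0, 3.2, 17.5]
width: 0.0147
```

```bash
python3 - <<'E'
from h import *
from bench import robot
s=robot.sense();info(s)
p=s["position"]; Rm=R.from_rotvec(s["tcp_rot"]).as_matrix()
C=R.from_euler("z",-6.4,degrees=True).as_matrix()
b=lambda a:C@[-.1*np.cos(a+.27),0,.1*np.sin(a+.27)]
p0=np.array([.5147,-.1622,.2432]); print("along arc",C.T@(p-p0))
for a in (1.,1.05,1.1,1.15,1.2,1.25,1.3): print(a, np.round(Rm.T@(p0+b(a)-b(0)-p),4))
E
```

```text
t 11.52 pos [ 0.5772 -0.1694  0.3145] head -6.608878782850619 z [ 0.0001  0.0008 -1.    ] w 0.0147 F [-11.957    3.1725  17.5216] q [-0.371   0.1924  1.5862  0.0008  1.3631 -0.2558]
along arc [ 0.0629 -0.0002  0.0713]
1.0 [0.0002 0.0039 0.0025]
1.05 [0.0003 0.0087 0.0011]
1.1 [ 0.0003  0.0136 -0.    ]
1.15 [ 0.0003  0.0185 -0.0009]
1.2 [ 0.0003  0.0234 -0.0015]
1.25 [ 0.0003  0.0284 -0.0019]
1.3 [ 0.0003  0.0334 -0.002 ]
```

>>> drive_tool --plan '[{"fingers": 0,"delta_pos": [0,0.004,-0.0013],"angular": [0,0,0]},{"fingers": 0,"delta_pos": [0,0.0085,-0.0026],"angular": [0,0,0]},{"fingers": 0,"delta_pos": [0,0.0165,-0.0043],"angular": [0,0,0]},{"fingers": 0,"delta_pos": [0,0.0255,-0.0055],"angular": [0,0,0]},{"fingers": 0,"delta_pos": [0,0.0335,-0.0058],"angular": [0,0,0]},{"fingers": 0,"delta_pos": [0,0.0335,-0.0058],"angular": [0,0,0]},{"fingers": 0,"delta_pos": [0,0.0335,-0.0058],"angular": [0,0,0]},{"fingers": 0,"delta_pos": [0,0.0335,-0.0058],"angular": [0,0,0]}]'

```text
t: 12.18
position: [0.611, -0.1732, 0.3231]
tcp_rot: [2.346, 2.09, 0.002]
force: [-7.0, 1.0, 8.9]
width: 0.0144
```

```bash
python3 - <<'E'
from h import *
from bench import robot
s=robot.sense();info(s)
C=R.from_euler("z",-6.4,degrees=True).as_matrix()
print("tcp rel coder",C.T@(s["position"]-[.621,-.0745,0]))
b=robot.grab_frame("wrist");np.savez("pics/w7.npz",**b)
f=robot.grab_frame("side");np.savez("pics/s7.npz",**f)
x,y=proj(f,[.60,-.12,.12]).astype(int);a=f["color"][y-45:y+30,x-50:x+50,::-1]
h=cv2.cvtColor(b["color"],cv2.COLOR_RGB2HSV)
for q in blobs(b,(0,150,60),(8,255,255),100):
    ys,xs=np.nonzero(q[2]); print("red",q[0],q[1]); p=fatz(b,q[0],.163); print(C.T@(p-[.621,-.0745,0]))
for q in blobs(b,(100,120,60),(130,255,255),500): print("lid",[ (z,C.T@np.r_[np.array(circ(b,q[2]&(h[:,:,2]>170),z)[:2])-[.621,-.0745],0],circ(b,q[2]&(h[:,:,2]>170),z)[2]) for z in(.125,.139)])
o=np.hstack([cv2.resize(a,(400,300),interpolation=cv2.INTER_CUBIC),cv2.resize(b["color"][:,:,::-1],(400,300),interpolation=cv2.INTER_AREA)])
cv2.imwrite("pics/c7.png",o)
E
```

```text
t 12.18 pos [ 0.611  -0.1732  0.3231] head -6.598137779875952 z [ 0.0009  0.0007 -1.    ] w 0.0144 F [-7.0008  1.04    8.8568] q [-0.3572  0.2722  1.4776  0.001   1.3912 -0.2422]
tcp rel coder [ 0.001  -0.0992  0.3231]
red [256.7936 253.8412] [ 241  188   32  135 3823]
[ 0.0012 -0.0933  0.163 ]
lid [(0.125, array([-0.0007,  0.0025,  0.    ]), 0.029753147125244142), (0.139, array([-0.0005,  0.0003,  0.    ]), 0.027279747009277343)]
```

View pics/c7.png

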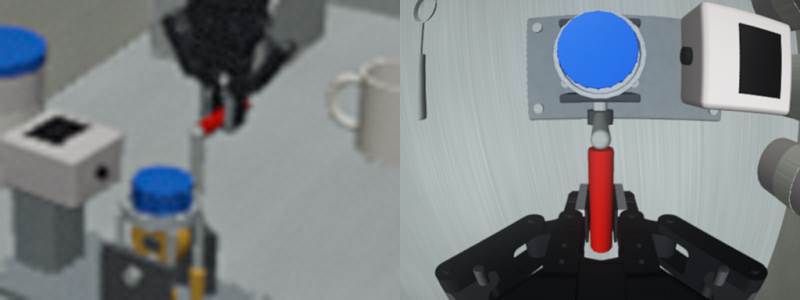

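```bash
python3 - <<'E'
from h import *
from bench import robot
b=load("w7"); C=R.from_euler("z",-6.4,degrees=True).as_matrix(); O=np.array([.621,-.0745,0])
h=cv2.cvtColor(b["color"],cv2.COLOR_RGB2HSV); g=h[:,:,2]
for r in range(128,190,4): print(r,g[r,238:276:1].tolist() if r in(144,148,152,168,176) else "")
# red column edges per row -> coder x
m=cv2.inRange(h,(0,150,60),(8,255,255))
for r in (195,200,205): 
    xs=np.nonzero(m[r,230:290])[0]+230; print("bar",xs.min(),xs.max(),C.T@(fatz(b,(xs.mean(),r),.163)-O))
info(robot.sense())
E
```

```text
128 
132 
136 
140 
144 [147, 131, 84, 72, 79, 83, 85, 86, 84, 86, 88, 85, 88, 88, 92, 95, 100, 101, 100, 96, 93, 90, 86, 84, 83, 81, 79, 77, 74, 72, 69, 65, 58, 54, 80, 124, 149, 150]
148 [150, 131, 82, 70, 78, 83, 85, 86, 84, 85, 90, 100, 106, 109, 109, 111, 109, 108, 106, 102, 103, 96, 93, 84, 81, 75, 75, 75, 75, 71, 68, 64, 58, 54, 77, 122, 147, 151]
152 [172, 152, 87, 70, 78, 81, 85, 84, 84, 88, 95, 105, 108, 109, 111, 109, 109, 107, 107, 103, 100, 98, 94, 89, 84, 76, 72, 74, 74, 69, 68, 64, 58, 55, 87, 143, 170, 174]
156 
160 
164 
168 [190, 189, 187, 190, 191, 190, 181, 148, 108, 104, 113, 125, 139, 152, 158, 162, 165, 165, 165, 163, 159, 154, 148, 141, 132, 119, 104, 88, 73, 89, 144, 186, 193, 192, 196, 197, 196, 192]
172 
176 [190, 191, 190, 189, 188, 174, 152, 157, 173, 180, 183, 183, 185, 185, 184, 183, 184, 184, 183, 184, 184, 184, 183, 184, 181, 177, 168, 157, 145, 125, 106, 113, 157, 189, 194, 196, 197, 195]
180 
184 
188 
bar 242 272 [ 0.0014 -0.0631  0.163 ]
bar 242 271 [ 0.0012 -0.0655  0.163 ]
bar 242 271 [ 0.0012 -0.0679  0.163 ]
t 12.28 pos [ 0.6109 -0.1732  0.323 ] head -6.600622955457991 z [ 0.0009  0.0007 -1.    ] w 0.0145 F [-8.3006  2.1592  7.7358] q [-0.3573  0.272   1.4779  0.001   1.3911 -0.2422]
```

```bash
python3 -c "
from bench import robot
print(robot.close_job())"
```

```text
the job is handed in; nothing more can be done
None
```

The blue lid is seated rim down in the pocket, and the gripper is still holding the lever straight up. I handed the job in at about 12.3 s of the 54 s allowed.

- **Lid:** I lowered it until it touched the pocket floor at about 5 N, then let go while the lever was still down. The camera put its centre within about 1 mm of the pocket's. After the swing, its top measured about 139 mm high, which matches the full lift of about 14 mm.
- **Lever:** In the wrist camera image, the bar lines up over the shaft hub to about 0.7–1 mm, or within about 0.01 rad of straight up. The grip is 40 N, and the position was steady between the last two readings.
- **Remaining force:** The wrist still read about 8 N sideways, mostly from the spring, and 8 N upward. That upward force peaked at about 18 N mid-swing, because the lever's arc came out about 4 mm higher than I had planned. I corrected the path partway; all readings stayed well below the limits.
- **Other items:** I did not touch anything else on the counter, though I took no final picture to check every item.
- **Disagreement:** Different views placed the pocket and lids 2–5 mm apart. I relied on the wrist camera, and the closed grip on the lid agreed with it to about 1 mm.

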